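# Point out the largest coin in the museum's tray

### The job

Show the visitors the largest coin in the tray: push the magnifier's lens gently aside, to either side, with the outside of the fingers (do not grip it) until the lens is no longer over any part of the tray, then point at the largest coin from above with the fingertips about 2 cm over its middle. Keep still there for two seconds and finish while still pointing. Touch none of the coins, and leave everything else on the desk where it is.

Things in the scene. Friction and masses are not known exactly. Their poses are not given: they have to be found in the camera images.
- tray: dark wooden coin tray, fixed, 116 mm (its x) by 166 mm (its y), 12 mm high, 2 x 3 square cells lined with dark cloth, a coin in each; cells 53 mm (x) and 51 mm (y) apart. Origin: centre of its underside; x and y along its sides, z up; a little brass pull knob on the -x side, nearest the robot. Its rim top is 12 mm above the table
- coin_42_top (a point): centre of the top face of the largest coin, the one to point at: round, bronze, 42 mm across, 3 mm thick, lying flat in one of the six cells (any of them), its top 9 mm above the table. z up
- stand: stand magnifier: fixed round black foot, 110 mm across, with an upright steel post 13 mm thick and 188 mm high, standing beyond the tray on the side away from the robot. Origin: on the post axis at the table. The magnifier's swivelling arm belongs to it
- pivot (a point): on the post axis at the height of the lens and arm, 150 mm above the table: the vertical axis about which the lens arm swivels
- lens (a point): centre of the round lens, 150 mm above the table; the black lens ring is 100 mm across outside and 14 mm thick (143 to 157 mm above the table), solid across. It hangs on a level steel arm 11 mm thick, 190 mm from pivot axis to lens centre, and covers part of the tray at the start
- swivel (a joint): angle of the lens arm about the post, rad, counter-clockwise from above positive, stops at -2.1 and 2.1; at 0 the arm points along -x of stand. Turns either way with light friction (about 0.1 N m, so under 1 N at the ring) and stays where it is left; arm and lens weigh about 160 g
- coin_30: smaller round bronze coin, 30 mm across, 3 mm thick, loose in another cell. Origin: centre of its underside
- coin_28: smaller round bronze coin, 28 mm across, 3 mm thick, loose in another cell. Origin: centre of its underside
- coin_26: smaller round bronze coin, 26 mm across, 3 mm thick, loose in another cell. Origin: centre of its underside
- coin_24: smaller round bronze coin, 24 mm across, 3 mm thick, loose in another cell. Origin: centre of its underside
- coin_22: smaller round bronze coin, 22 mm across, 3 mm thick, loose in another cell. Origin: centre of its underside
- tweezers: steel coin tweezers lying flat, 118 x 14 mm, 8 mm high, left (+y of the tray) of the tray; loose, to be left alone. Origin: underside, on the table
- loupe: small folded-open steel loupe, 36 x 26 mm, 23 mm high, right of the tray; loose, to be left alone. Origin: underside, on the table
- brush: soft round dusting brush with a wooden handle, 165 mm long, up to 22 mm wide and 22 mm high, lying left of the tray beyond the tweezers; loose, to be left alone. Origin: underside, on the table
- inkwell: round cut-glass inkwell with brass stopper, 68 mm across, 60 mm high, right of the tray; loose, to be left alone. Origin: underside, on the table
- tin: round metal tin with a lid, 66 mm across, 26 mm high, beyond the tray's far left corner; loose, to be left alone. Origin: underside, on the table
- pen: dip pen lying in front of the tray (robot side), 128 mm long, 10 mm high; loose, to be left alone. Origin: underside, on the table
- coin_42: the largest coin's body. Origin: centre of its underside, 3 mm below coin_42_top
Things that resemble listed ones, but are neither listed nor needed, are in the scene too. Leave any turquoise or yellow look-alike of the coin_42 alone.

How it is judged:
On the way, in this order (a step that is already met when the one before it is completed fails the run):
1. the lens has been pushed clear of the tray ((y of lens in the frame of tray above 0.126 m or y of lens in the frame of tray below -0.126 m or x of lens in the frame of tray above 0.102 m)), for 0.2 s.
2. the fingertips point at the largest coin from just above, and dwell there ((y of lens in the frame of tray above 0.126 m or y of lens in the frame of tray below -0.126 m or x of lens in the frame of tray above 0.102 m) and horizontal distance between the grasp point and coin_42_top below 0.015 m and z of the grasp point in the frame of coin_42_top between 0.022 and 0.062 m), for 1.5 s.
At the end, for the whole second after the job is handed in: Lens clear of the tray from above (5 mm overlap forgiven) and at rest; fingertips still pointing at the largest coin, within 15 mm of its middle sideways and about 3 to 40 mm above it; every coin within 5 mm and every other loose thing within 15 mm of its start (all of step 2 and velocity of joint swivel between -0.05 and 0.05 rad/s and distance of each of coin_42, coin_30, coin_28, coin_26, coin_24, coin_22 from where it was at the start of the episode below 0.005 m and distance of each of tweezers, loupe, brush, inkwell, tin, pen from where it was at the start of the episode below 0.015 m); the robot touches nothing.
It fails at once if a coin is touched (contact force between the fingers and coin_42 above 0.3 N or contact force between the fingers and coin_30 above 0.3 N or contact force between the fingers and coin_28 above 0.3 N or contact force between the fingers and coin_26 above 0.3 N or contact force between the fingers and coin_24 above 0.3 N or contact force between the fingers and coin_22 above 0.3 N).
It fails at once if a coin is moved or lifted (distance of any of coin_42, coin_30, coin_28, coin_26, coin_24, coin_22 from where it was at the start of the episode above 0.006 m).
It fails at once if the magnifier is gripped or pushed hard (more than 30 N) (contact force between the fingers and stand above 30 N).
It fails at once if another thing on the desk is pushed away or lifted (distance of any of tweezers, loupe, brush, inkwell, tin, pen from where it was at the start of the episode above 0.02 m).
It also fails if it takes over 53 s, if anything falls off the work surface, if the arm or the gripper's body presses on something with over 40 N, if the wrist force passes 120 N, or if a joint passes its speed limit or range.

### The arm

A 7-joint arm with a two-finger parallel gripper is mounted at the origin on the work surface. World frame = base frame: x ahead of the robot, y to its left, z up, the work surface at z = 0. Lengths are in m, angles in rad, forces in N, time in s.
With the tool pointing down it reaches from about 0.35 to 0.9 m from the base axis. Payload 8.1 kg.
Tool frame: the origin (TCP) lies on the centre line of the jaws, within the pads' length; the fingertips stand 17 mm ahead of it and the grasp point (between the pads) lies 2 mm behind it; z points along the fingers, y is the direction in which the jaws open and shut (so a half turn about z gives the same grasp; the last joint's range is limited). The gripper opens to 92 mm and grips with 3 to 60 N. Pads are 19 mm wide; open, the fingers measure 130 mm over their backs; the gripper's body (75 mm by 190 mm) begins 47 mm behind the grasp point.
Start: joints at [-1.434, 0.434, 0.025, 1.573, -0.012, 1.134, -0.075], TCP at [0.148, 0.607, 0.244] pointing down, gripper open.
Joint ranges: [-2.62, 2.62], [-0.44, 2.09], [-1.27, 1.32], [0.08, 2.57], [-1.32, 4.46], [0.12, 2], [-2.74, 2.74]. Speed limits (rad/s): [2.22, 2.22, 3.01, 3.01, 3.14, 3.14, 3.14].

### API

Orientations are given as a rotation vector (axis times angle).
In Python, from cell import arm gives the robot as it stands.
- The arm moves only by the shell command python3 -m creep 'ROWS' [FORCE]. ROWS is JSON, a list that holds one entry, the list of rows, each a list of 7 numbers: the shift along the world's x, y, z in cm, then the turn, a rotation vector about the world's x, y, z in degrees, then the opening, from -1 (shut) to 1 (fully open), so that 0 is half open. In form: [[[tx, ty, tz, ax, ay, az, jaw], ...]]. A call has 1 to 5 rows; each row is the pose to reach, as a shift and turn from the pose commanded when the call began; what a row does not reach only later rows make up. A row lasts 1/10 s, in which the tool goes at most 50 mm and 8.59 degrees, less where a joint would pass 70% of its speed; a pose out of reach is approached as far as the arm can. A call with a gripper value outside its range is refused whole. The fingers move at their own pace and stop on an object; FORCE is the grip in N (left out, the last holds). Time passes only in rows, so rows that repeat a pose let the fingers close. It gives the time, the measured TCP pose, the force and the opening at its end, in the units of the state.
- arm.observe(): the state, without advancing time (a new reading comes with each control period).
- arm.get_image(name): name is "scene" or "top" or "wrist"; returns the picture (400x640x3 uint8, red, green, blue); there is no depth.
- arm.camera_model(name): a dict with "vfov" (degrees; the focal length in pixels is half the picture's height over the tangent of half this angle, whatever the lens; pixels are square), "cx", "cy" (the principal point, pixels), "cam_to_world" (4x4, takes a point from camera to world coordinates); the wrist camera has in their place "T_tool_cam" (4x4, takes a point from camera to tool coordinates, whose origin is the TCP and whose axes are the flange's). Camera axes: x right, y down, z forward; pixel columns grow to the right and rows downward; lengths in m; the calibration is good to about 2 mm. A picture is of the moment at which its call begins: read the wrist's pose just before it. camera_model takes no time and is no camera call.
- arm.sign_off(): hands the job in, once; it reports no verdict.
The state is a dict: "clock": time; "joints": joint angles; "dq": joint speeds; "joint_efforts": joint torques, N m; "position": TCP position; "ee_rot": TCP orientation; "force": force on the tool from outside, world axes, zero at the start; "ft_torque": the same for the moment, N m; "width": opening from 0.0 (shut) to 1.0 (fully open).
Only numpy, scipy, OpenCV 4.12 (cv2) and the standard library are available. Lean on these libraries where they do the work, as an engineer would, in place of code of your own. Each camera call takes 0.05 s, during which the arm holds its last target.

## Working session

There is one attempt and no reset: what is moved stays moved. The work goes in short steps, Python scripts to look and compute and a shell command to move; the robot and the scene stay as the last step left them, time stands still between calls to the robot, and variables do not carry over. Pictures are saved under pics/ and viewed, and the job is handed in when it is done.

```bash
mkdir -p pics; ls; python3 - <<'E'
from cell import arm
import cv2,numpy as np
print(arm.observe())
for n in("scene","top","wrist"):
    im=arm.get_image(n); cv2.imwrite(f"pics/{n}0.png",im[:,:,::-1]); print(n,arm.camera_model(n))
E
```

```text
pics
{'clock': 0.0, 'joints': array([-1.43358618,  0.43521516,  0.02500064,  1.5741195 , -0.01160836,
        1.13399398, -0.07508463]), 'dq': array([-5.05328656e-04,  1.10234042e-04, -2.86965244e-04, -1.09416946e-03,
        6.36164229e-05, -1.38286299e-04,  2.14652642e-03]), 'joint_efforts': array([ 8.70818349e-04, -6.67853236e+01,  9.85439345e-01, -3.14458001e+01,
       -6.04481692e-02,  4.28103260e-02,  1.65922324e-04]), 'position': array([0.14839841, 0.60661651, 0.24294146]), 'ee_rot': array([-3.75915641e-01, -3.11897724e+00,  2.49781673e-03]), 'force': array([0.10372136, 0.02747385, 0.05088013]), 'ft_torque': array([-0.01058074,  0.0193962 ,  0.06054977]), 'width': 0.9998179163379138}
scene {'vfov': 56.22577830955164, 'cx': 317.63626413414784, 'cy': 193.21500680727985, 'cam_to_world': array([[ 0.06486869,  0.83518945, -0.54612328,  0.96719317],
       [ 0.9978628 , -0.05860488,  0.02890169, -0.00341393],
       [-0.0078671 , -0.54683092, -0.8372061 ,  0.72682257],
       [ 0.        ,  0.        ,  0.        ,  1.        ]])}
top {'vfov': 42.88059651580253, 'cx': 316.2071270716321, 'cy': 206.83120465118895, 'cam_to_world': array([[ 7.68783737e-03, -9.81974538e-01,  1.88856834e-01,
         3.68513540e-01],
       [-9.99967058e-01, -8.04124635e-03, -1.10514961e-03,
         1.68399290e-02],
       [ 2.60387310e-03, -1.88842116e-01, -9.82004010e-01,
         1.15673150e+00],
       [ 0.00000000e+00,  0.00000000e+00,  0.00000000e+00,
         1.00000000e+00]])}
wrist {'vfov': 67.99314748573735, 'cx': 321.57584490538426, 'cy': 200.4434164275863, 'T_tool_cam': array([[-1.15279649e-04, -9.55587414e-01, -2.94707788e-01,
         7.96525063e-02],
       [ 9.99999961e-01, -3.48126231e-05, -2.78286302e-04,
         9.48727074e-04],
       [ 2.55667337e-04, -2.94707808e-01,  9.55587381e-01,
        -1.41152063e-01],
       [ 0.00000000e+00,  0.00000000e+00,  0.00000000e+00,
         1.00000000e+00]])}
```

View pics/top0.png

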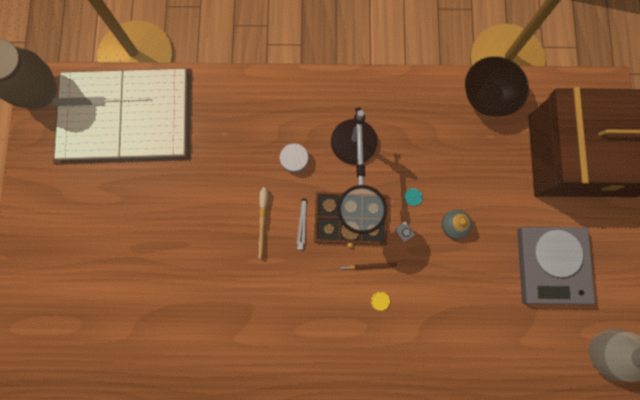

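View pics/scene0.png

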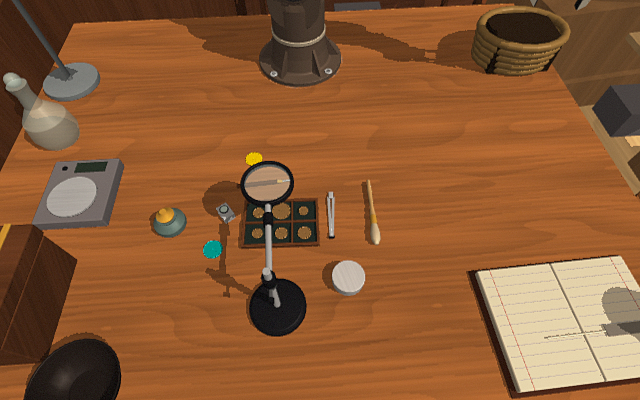

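View pics/wrist0.png

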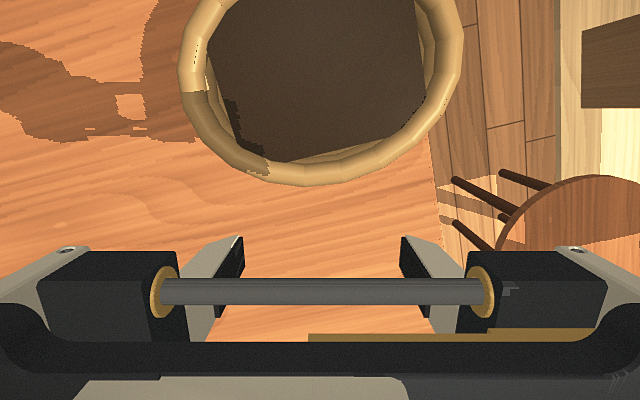

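```bash
python3 - <<'E'
import cv2
t=cv2.imread("pics/top0.png"); s=cv2.imread("pics/scene0.png")
cv2.imwrite("pics/topc.png",cv2.resize(t[95:275,240:480],None,fx=3.33,fy=3.33,interpolation=cv2.INTER_CUBIC))
cv2.imwrite("pics/scc.png",cv2.resize(s[145:345,200:400],None,fx=3,fy=3,interpolation=cv2.INTER_CUBIC))
E
```

```text
(no output)
```

View pics/topc.png

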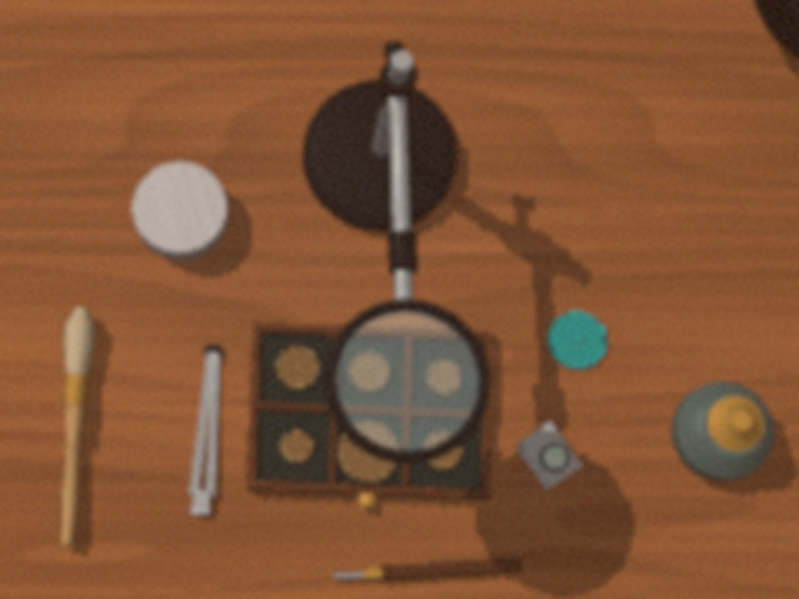

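View pics/scc.png

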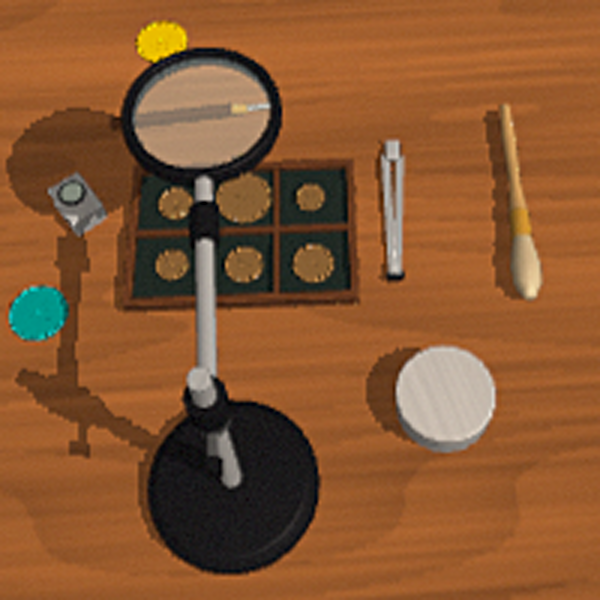

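```bash
cat > h.py <<'E'
from cell import arm
import numpy as np
def unproj(n,u,v,z):
    m=arm.camera_model(n); f=200/np.tan(np.radians(m["vfov"])/2)
    T=m["cam_to_world"]; d=T[:3,:3]@np.array([(u-m["cx"])/f,(v-m["cy"])/f,1]); o=T[:3,3]
    return (o+d*(z-o[2])/d[2])[:3]
E
python3 - <<'E'
from h import *
T=lambda x,y:(240+x/3.33,95+y/3.33); S=lambda x,y:(200+x/3,145+y/3)
for l,p,z in [("coin",(370,452),.009),("lens",(409,379),.150),("foot",(381,155),.01),("posttop",(402,60),.188),("FL",(250,492),.012),("FR",(487,495),.012),("BL",(258,328),.012),("knob",(367,498),.006),("loupe",(550,455),.015),("ink top",(738,420),.06),("tweez",(205,430),.005),("penL",(335,575),.005),("tin",(180,205),.026),("yellow",(468,686),.003)]:
    print("top",l,unproj("top",*T(*p),z).round(4))
for l,p,z in [("coin",(244,196),.009),("lens",(201,114),.150),("foot",(234,487),.01),("posttop",(199,378),.188),("BR",(117,306),.012),("BL",(357,303),.012),("FL",(354,162),.012),("c30",(314,262),.009),("c22",(310,197),.009),("c",(244,264),.009),("c",(175,202),.009),("c",(171,265),.009),("loupe",(75,200),.015),("tin",(445,390),.026)]:
    print("scene",l,unproj("scene",*S(*p),z).round(4))
E
```

```text
top coin [ 0.5345 -0.0643  0.009 ]
top lens [ 0.5588 -0.0781  0.15  ]
top foot [ 0.7461 -0.0731  0.01  ]
top posttop [ 0.7474 -0.0722  0.188 ]
top FL [0.5061 0.0175 0.012 ]
top FR [ 0.5053 -0.1433  0.012 ]
top BL [0.6199 0.0129 0.012 ]
top knob [ 0.5033 -0.0623  0.006 ]
top loupe [ 0.5326 -0.1862  0.015 ]
top ink top [ 0.5503 -0.302   0.06  ]
top tweez [0.5494 0.0487 0.005 ]
top penL [ 0.451  -0.0404  0.005 ]
top tin [0.7035 0.0675 0.026 ]
top yellow [ 0.3779 -0.1295  0.003 ]
scene coin [ 0.5387 -0.0622  0.009 ]
scene lens [ 0.5614 -0.0768  0.15  ]
scene foot [ 0.7539 -0.071   0.01  ]
scene posttop [ 0.7508 -0.0715  0.188 ]
scene BR [ 0.6233 -0.1513  0.012 ]
scene BL [0.6325 0.0156 0.012 ]
scene FL [0.5165 0.0211 0.012 ]
scene c30 [ 0.597  -0.0129  0.009 ]
scene c22 [ 0.543  -0.0134  0.009 ]
scene c [ 0.5951 -0.0629  0.009 ]
scene c [ 0.5403 -0.1132  0.009 ]
scene c [ 0.5923 -0.115   0.009 ]
scene loupe [ 0.5371 -0.1858  0.015 ]
scene tin [0.7049 0.0683 0.026 ]
```

```bash
python3 - <<'E'
from h import *
from scipy.spatial.transform import Rotation as R
print(R.from_rotvec(arm.observe()["ee_rot"]).as_matrix().round(3))
E
python3 -m creep '[[[2.9,-4,1,0,0,0,-1],[5.8,-8,1,0,0,0,-1],[8.7,-12,1,0,0,0,-1],[11.6,-16,1,0,0,0,-1],[14.5,-20,1,0,0,0,-1]]]' 10
```

```text
[[-0.971  0.237 -0.   ]
 [ 0.237  0.971 -0.001]
 [-0.    -0.001 -1.   ]]
clock: 0.65
position: [0.2943, 0.4052, 0.2537]
ee_rot: [0.376, 3.119, -0.0]
force: [1.6, -0.5, 0.3]
width: 0.615
```

```bash
python3 -m creep '[[[2.9,-4,0,0,0,2.7,-1],[5.8,-8,0,0,0,5.5,-1],[8.7,-12,0,0,0,8.2,-1],[11.6,-16,0,0,0,11,-1],[14.5,-20,0,0,0,13.7,-1]]]'
python3 -m creep '[[[3,-4,0,0,0,0,-1],[6,-8,0,0,0,0,-1],[9,-12,0,0,0,0,-1],[12.2,-15,0,0,0,0,-1],[12.2,-15,0,0,0,0,-1]]]'
```

```text
clock: 1.15
position: [0.4392, 0.2053, 0.2538]
ee_rot: [-0.002, 3.141, 0.0]
force: [0.5, 1.5, 0.1]
width: 0.179
clock: 1.65
position: [0.5636, 0.0509, 0.2536]
ee_rot: [0.014, 3.14, -0.005]
force: [-0.1, 0.2, -0.6]
width: 0.004
```

Descend to push height beside the lens, then look.

```bash
python3 -m creep '[[[0,0,-3,0,0,0,-1],[0,0,-6,0,0,0,-1],[0,0,-9,0,0,0,-1],[0,0,-10.8,0,0,0,-1],[0,0,-10.8,0,0,0,-1]]]'
python3 - <<'E'
from h import *
import cv2
a=arm.get_image("scene");b=arm.get_image("wrist")
cv2.imwrite("pics/s1.png",a[:,:,::-1]);cv2.imwrite("pics/w1.png",b[:,:,::-1])
print(arm.observe()["position"])
E
```

```text
clock: 2.15
position: [0.5584, 0.0572, 0.1432]
ee_rot: [-0.001, -3.136, 0.002]
force: [-0.6, 0.4, 0.7]
width: 0.006
[0.56043462 0.05724252 0.14599166]
```

View pics/s1.png

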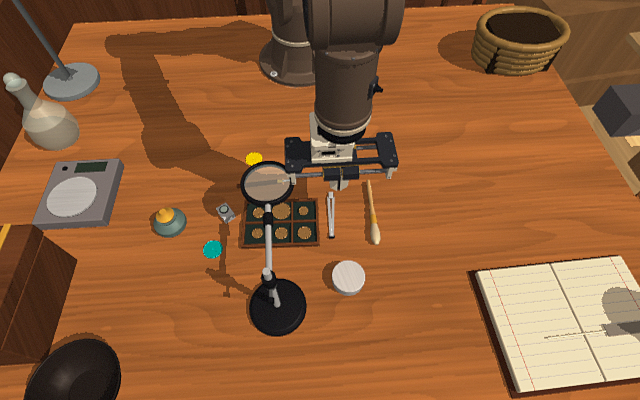

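View pics/w1.png

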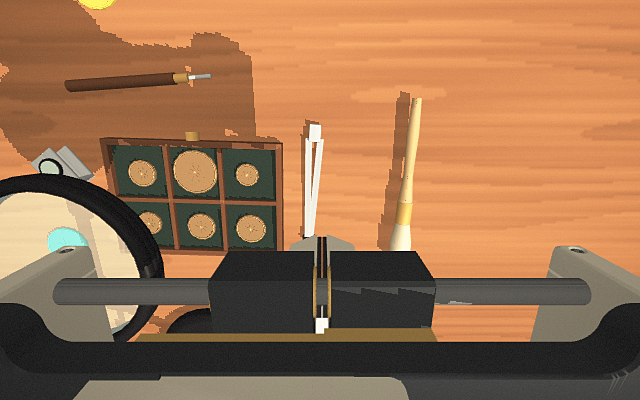

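```bash
cat >> h.py <<'E'
from scipy.spatial.transform import Rotation as R
def wun(u,v,z,s=None):
    s=s or arm.observe(); m=arm.camera_model("wrist"); f=200/np.tan(np.radians(m["vfov"])/2)
    A=np.eye(4);A[:3,:3]=R.from_rotvec(s["ee_rot"]).as_matrix();A[:3,3]=s["position"]
    T=A@m["T_tool_cam"]; d=T[:3,:3]@np.array([(u-m["cx"])/f,(v-m["cy"])/f,1]); o=T[:3,3]
    return o+d*(z-o[2])/d[2]
E
python3 - <<'E'
from h import *
for p in [(196,171),(247,175),(250,228),(201,226),(141,173)]: print(wun(*p,.009).round(4))
E
```

```text
[ 0.5373 -0.0616  0.009 ]
[ 0.5412 -0.0133  0.009 ]
[ 0.5958 -0.0143  0.009 ]
[ 0.5936 -0.0636  0.009 ]
[ 0.5392 -0.1143  0.009 ]
```

```bash
python3 -m creep '[[[0,-1.5,0,0,0,0,-1],[0,-3,0,0,0,0,-1],[-0.2,-4.5,0,0,0,0,-1],[-0.5,-6,0,0,0,0,-1],[-0.8,-7.5,0,0,0,0,-1]]]'
python3 - <<'E'
from h import *
import cv2
s=arm.observe();print(s["position"],s["force"])
b=arm.get_image("wrist")
cv2.imwrite("pics/w2.png",b[:,:,::-1])
E
```

```text
clock: 2.75
position: [0.5522, -0.0197, 0.146]
ee_rot: [0.003, 3.141, 0.0]
force: [0.1, 0.8, -0.0]
width: 0.007
[ 0.55218209 -0.01970308  0.14604145] [ 0.14159145  0.77949501 -0.04390201]
```

View pics/w2.png

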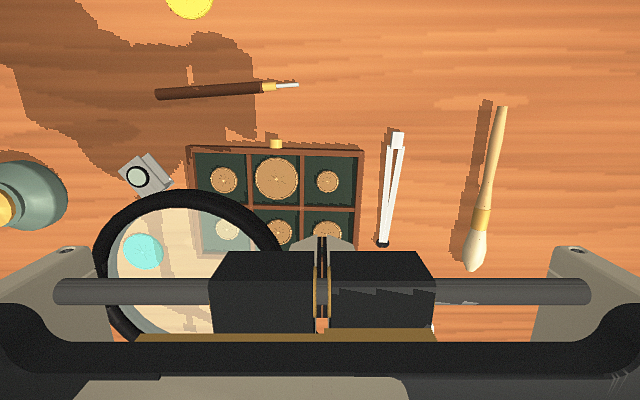

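```bash
python3 -m creep '[[[-0.3,-1.7,0,0,0,0,-1],[-0.4,-3.4,0,0,0,0,-1],[-0.4,-5.1,0,0,0,0,-1],[-0.3,-6.8,0,0,0,0,-1],[-0.2,-8.5,0,0,0,0,-1]]]'
python3 -m creep '[[[0.4,-1.6,0,0,0,0,-1],[0.9,-3.2,0,0,0,0,-1],[1.5,-4.8,0,0,0,0,-1],[2.3,-6.2,0,0,0,0,-1],[3.2,-7.6,0,0,0,0,-1]]]'
python3 - <<'E'
from h import *
import cv2
s=arm.observe();print(s["position"],s["force"])
cv2.imwrite("pics/s3.png",arm.get_image("scene")[:,:,::-1])
E
```

```text
clock: 3.3
position: [0.5503, -0.1036, 0.1458]
ee_rot: [0.001, 3.142, 0.001]
force: [-0.0, 1.6, 0.1]
width: 0.007
clock: 3.8
position: [0.5831, -0.18, 0.1456]
ee_rot: [-0.001, -3.141, -0.0]
force: [-0.5, 1.0, -0.4]
width: 0.003
[ 0.5831305  -0.17998346  0.14564016] [-0.49452354  1.00147035 -0.35152045]
```

View pics/s3.png

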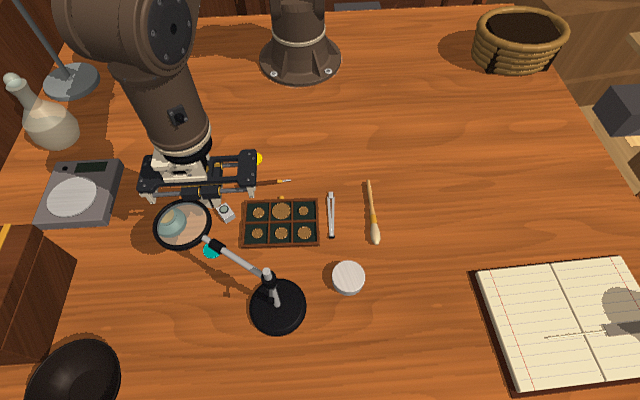

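```bash
python3 -m creep '[[[0.8,-1.2,0,0,0,0,-1],[1.7,-2.4,0,0,0,0,-1],[2.6,-3.6,0,0,0,0,-1],[3.2,-4.3,0,0,0,0,-1],[3.5,-4.6,0,0,0,0,-1]]]'
python3 -m creep '[[[-0.5,0.5,0,0,0,0,-1],[-2,2,0,0,0,0,-1],[-4,4,0,0,0,0,-1],[-6,7,0,0,0,0,-1],[-7,10,0,0,0,0,-1]]]'
python3 - <<'E'
from h import *
import cv2
s=arm.observe();print(s["position"],s["force"])
cv2.imwrite("pics/s4.png",arm.get_image("scene")[:,:,::-1])
cv2.imwrite("pics/w4.png",arm.get_image("wrist")[:,:,::-1])
E
```

```text
clock: 4.35
position: [0.6179, -0.2256, 0.1455]
ee_rot: [-0.002, -3.141, 0.0]
force: [-0.6, -0.3, -0.2]
width: 0.006
clock: 4.85
position: [0.5449, -0.1234, 0.1457]
ee_rot: [-0.002, -3.14, -0.001]
force: [-0.5, 0.9, 0.5]
width: 0.003
[ 0.5448998  -0.12343572  0.1457201 ] [-0.54570682  0.93570762  0.5190575 ]
```

View pics/s4.png

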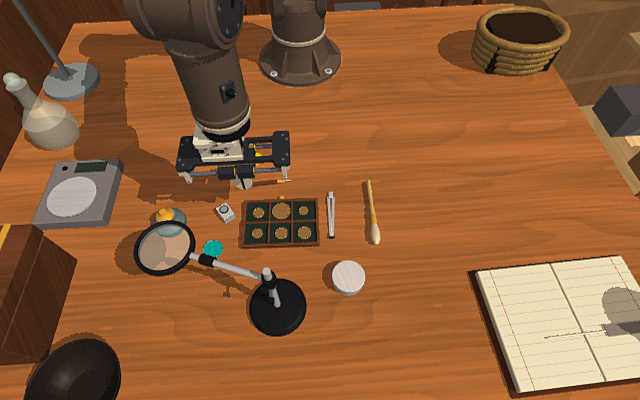

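View pics/w4.png

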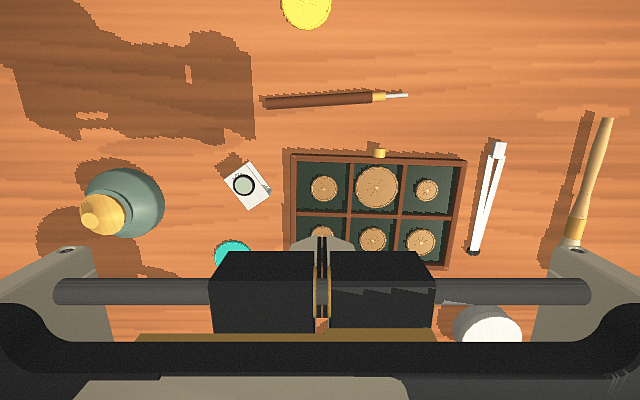

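```bash
python3 - <<'E'
from h import *
s=arm.observe();print(s["position"],s["dq"].round(3))
print(wun(377,186,.009),unproj("scene",165,247,.15),unproj("scene",281,211,.009))
E
```

```text
[ 0.5455615  -0.11887858  0.14562929] [ 0.042  0.025  0.043 -0.057  0.01   0.001  0.053]
[ 0.53672772 -0.0640791   0.009     ] [ 0.68112139 -0.247634    0.15      ] [ 0.540374   -0.06295624  0.009     ]
```

```bash
python3 -m creep '[[[-0.4,2.8,0,0,0,0,-1],[-0.8,5.6,0,0,0,0,-1],[-0.8,5.6,-2,0,0,0,-1],[-0.8,5.6,-4,0,0,0,-1],[-0.8,5.6,-4,0,0,0,-1]]]'
python3 -m creep '[[[0,0,0,0,0,0,-1],[0,0,0,0,0,0,-1],[0,0,0,0,0,0,-1]]]'
```

```text
clock: 5.45
position: [0.5376, -0.0682, 0.104]
ee_rot: [0.0, -3.138, -0.0]
force: [-1.5, -0.6, -0.4]
width: 0.004
clock: 5.75
position: [0.54, -0.0692, 0.1067]
ee_rot: [0.002, 3.14, 0.0]
force: [-0.1, -0.2, 0.3]
width: 0.004
```

```bash
python3 -m creep '[[[-0.2,0.6,-1.5,0,0,0,-1],[-0.2,0.6,-3,0,0,0,-1],[-0.2,0.6,-4.5,0,0,0,-1],[-0.2,0.6,-5.5,0,0,0,-1],[-0.2,0.6,-5.9,0,0,0,-1]]]'
python3 -m creep '[[[0,0,0,0,0,0,-1],[0,0,0,0,0,0,-1],[0,0,0,0,0,0,-1],[0,0,0,0,0,0,-1],[0,0,0,0,0,0,-1]]]'
python3 - <<'E'
from h import *
import cv2
s=arm.observe();print(s["position"],s["force"])
cv2.imwrite("pics/s5.png",arm.get_image("scene")[:,:,::-1])
cv2.imwrite("pics/w5.png",arm.get_image("wrist")[:,:,::-1])
E
```

```text
clock: 6.25
position: [0.5373, -0.063, 0.0462]
ee_rot: [-0.001, -3.141, -0.0]
force: [0.0, 0.0, 0.8]
width: 0.005
clock: 6.75
position: [0.5377, -0.0628, 0.0471]
ee_rot: [0.001, 3.141, 0.0]
force: [0.1, 0.5, 0.6]
width: 0.004
[ 0.53767391 -0.0628486   0.04706289] [0.10514693 0.46950495 0.60559564]
```

View pics/s5.png

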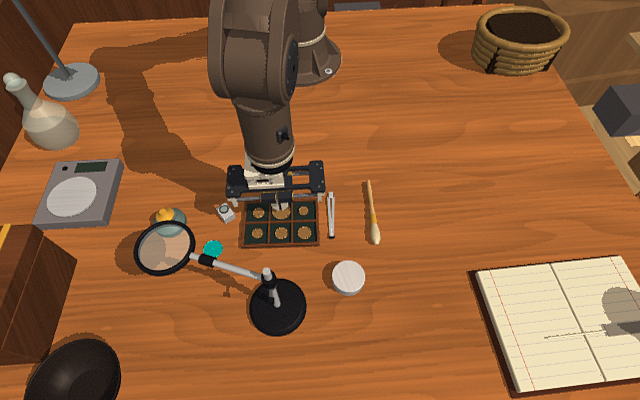

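View pics/w5.png

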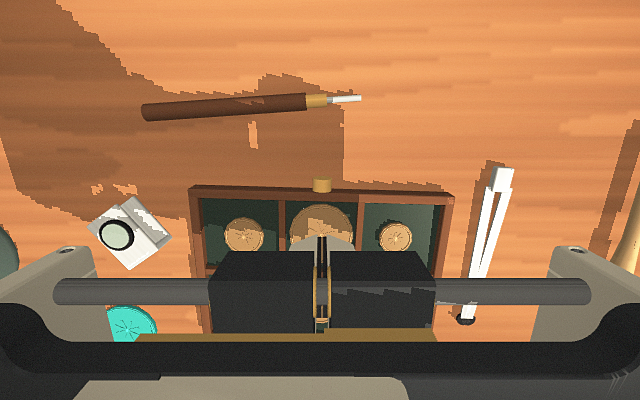

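The scene view shows the fingers over the front-middle coin and the lens well off to the right, at (165,247). In the wrist view the coin, at (321,235), lines up with the finger line. Next I hold still for over two seconds.

```bash
python3 -m creep '[[[0,0,0,0,0,0,-1],[0,0,0,0,0,0,-1],[0,0,0,0,0,0,-1],[0,0,0,0,0,0,-1],[0,0,0,0,0,0,-1]]]'
python3 -m creep '[[[0,0,0,0,0,0,-1],[0,0,0,0,0,0,-1],[0,0,0,0,0,0,-1],[0,0,0,0,0,0,-1],[0,0,0,0,0,0,-1]]]'
python3 -m creep '[[[0,0,0,0,0,0,-1],[0,0,0,0,0,0,-1],[0,0,0,0,0,0,-1],[0,0,0,0,0,0,-1],[0,0,0,0,0,0,-1]]]'
python3 -m creep '[[[0,0,0,0,0,0,-1],[0,0,0,0,0,0,-1],[0,0,0,0,0,0,-1],[0,0,0,0,0,0,-1],[0,0,0,0,0,0,-1]]]'
python3 -m creep '[[[0,0,0,0,0,0,-1],[0,0,0,0,0,0,-1],[0,0,0,0,0,0,-1],[0,0,0,0,0,0,-1],[0,0,0,0,0,0,-1]]]'
python3 -c "
from cell import arm
s=arm.observe();print(s['position'],s['force']);arm.sign_off()"
```

```text
clock: 7.35
position: [0.5375, -0.0629, 0.0467]
ee_rot: [-0.001, -3.142, -0.0]
force: [-0.2, 0.2, 0.1]
width: 0.008
clock: 7.85
position: [0.5375, -0.0628, 0.0467]
ee_rot: [0.001, 3.142, 0.0]
force: [0.0, -0.2, 0.1]
width: 0.007
clock: 8.35
position: [0.5375, -0.0629, 0.0467]
ee_rot: [0.001, 3.142, 0.0]
force: [1.1, -0.1, -0.3]
width: 0.008
clock: 8.85
position: [0.5375, -0.0629, 0.0467]
ee_rot: [0.001, 3.142, 0.0]
force: [0.5, -0.5, -0.9]
width: 0.006
clock: 9.35
position: [0.5374, -0.0629, 0.0467]
ee_rot: [-0.001, -3.142, -0.0]
force: [0.7, 0.5, 0.3]
width: 0.004
[ 0.53744667 -0.06285894  0.04672639] [0.68126521 0.52178821 0.27464957]
the job is handed in; nothing more can be done
```

I pushed the lens aside to the robot's right with the outside of the closed fingers, then pointed at the largest coin (front row, middle cell). I held still there for about 2.5 s and handed the job in at 9.35 s, still pointing.

- **Lens:** the last camera check put its centre at about y = -0.248 m, roughly 0.185 m to the side of the tray's middle, where 0.126 m is needed. The forces I read while pushing stayed below 2 N.
- **Pointing:** the fingertips were at about (0.537, -0.063), 21 mm above the coin's top. The three cameras placed the coin within about 3–4 mm of each other and of that point.
- **Everything else:** in the last pictures I saw no coin or loose thing that had moved. I judged this by eye and did not measure it. While I held still, the force readings stayed within about 1 N, with no sign of contact.

No check failed or disagreed beyond that camera difference.

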